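Open the guide and hold the plating electrode in it

ROBOT

A 6-joint arm with a two-finger parallel gripper is mounted at the origin on a cart in front of the work surface, level with it; the furniture and walls round the work are solid. World frame = base frame: x ahead of the robot, y to its left, z up, the work surface at z = 0. Lengths are in m, angles in degrees, forces in N, time in s.
With the tool pointing down it reaches from about 0.4 to 0.825 m from the base axis. Payload 7 kg.
Tool frame: the origin (TCP) lies at the very end of the fingers, on their centre line; the grasp point (between the pads) lies 19 mm behind it; z points along the fingers, y is the line along which they close (so a half turn about z gives the same grasp; the last joint's range is limited). The gripper opens to 88 mm and grips with 3 to 60 N. Pads are 19 mm wide; open, the fingers measure 130 mm over their backs; the gripper's body (78 mm by 193 mm) begins 47 mm behind the grasp point.
Start: joints at [80.392, 20.546, 0.682, 0, -70.136, -16.507], TCP at [0.297, 0.606, 0.227] pointing down, gripper open.
Joint ranges: [-176.03, 176.03], [-82.01, 121.73], [-58.28, 71.71], [-173.87, 95.51], [-174.79, -0.11], [-173.66, 173.66]. Speed limits (degrees/s): [136.94, 136.94, 172.46, 180, 180, 180].

INTERFACE

Orientations are given as [roll, pitch, yaw] about the fixed x, y, z axes, in that order (R = Rz(yaw) Ry(pitch) Rx(roll)).
In Python, from plant import r gives the robot as it stands. The module is installed in compiled form; this text tells all that it offers.
- The arm moves only by the tool jog_arm, never from a script. Its arguments are lists of equal length, an entry for each row: "travel": the shift along the tool's x, y, z each as a share of 50 cm, from -1 to 1, a list of three; "dr": the turn, a rotation vector about the tool's x, y, z each as a share of 360 degrees, from -1 to 1, a list of three; "claw": the opening, from 0 (shut) to 1 (fully open). A call has exactly 10 rows; each row is the pose to reach, as a shift and turn from the pose commanded when the call began, along the tool's axes at that moment, turning the shorter way round; what a row does not reach only later rows make up. A row lasts 1/8 s, in which the tool goes at most 62.5 mm and 10.7 degrees, less where a joint would pass 70% of its speed; a pose out of reach is approached as far as the arm can. A call with a number of a shift or a turn outside -1 to 1 is refused whole. A call with a gripper value outside its range is refused whole. The fingers move at their own pace and stop on an object; "newtons" is the grip in N (left out, the last holds). Time passes only in rows, so rows that repeat a pose let the fingers close, or fill a call up. It gives the time, the measured TCP pose, the force, the opening and the grip force at its end, in the units of the state.
- r.get_state(): the state, without advancing time (a new reading comes with each control period).
- r.capture(name): name is "scene" or "top" or "wrist"; returns a dict with "pixels" (480x640x3 uint8, red, green, blue), "range_z" (480x640 float32, m along the optical axis (not along the pixel's ray), 0 where there is no reading), "fx", "fy", "cx", "cy" (pixels), "position" and "attitude" of the camera in the world; the wrist camera has in their place "hand_eye" (4x4, takes a point from camera to tool coordinates, whose origin is the TCP and whose axes are the flange's). Camera axes: x right, y up, looking along -z (the intrinsics and any distortion apply to the point x, -y, -z); pixel columns grow to the right and rows downward; lengths in m; the calibration is good to about 2 mm. A picture is of the moment at which its call begins: read the wrist's pose just before it.
- r.close_job(): hands the job in; it is judged then, once.
Trained networks look in the newest picture that a camera, given by its name, has taken for a name from the list of things; names that differ only in an ending like _2 or _b are one class to them, and where a whole thing is asked for, a point or a joint stands for the part that bears it (a point fixed in the world has none). Each returns a list of dicts, best first, with "conf" (0 to 1); they miss things now and then, are a little off and sometimes report something else, mostly with a low value. They report only what shows in the picture. A call takes as long as a camera call.
- r.boxes_of(name, camera): "extent" ([left, top, right, bottom] in pixels, round what is visible of it).
- r.regions_of(name, camera): "pixels" (480x640 bool, what is visible of it) and "extent" ([left, top, right, bottom] in pixels, round what is visible of it).
- r.tip_of(name, camera): "at" ([column, row] in pixels: a listed point, or the origin of a listed thing).
The state is a dict: "time_s": time; "joints": joint angles; "qd": joint speeds; "joint_torque": joint torques, N m; "tcp_pos": TCP position; "eef_rot": TCP orientation; "contact_force": force on the tool from outside, world axes, zero at the start; "moment": the same for the moment, N m; "gripper_width": finger opening in m; "gripper_force": force on a finger pad.
Only numpy, scipy, OpenCV 4.12 (cv2) and the standard library are available. Lean on these libraries where they do the work, as an engineer would, in place of code of your own. Each camera call takes 0.05 s, during which the arm holds its last target. There are 200 camera calls.

TASK

On the plating stand, slide the bolt by its brass knob all the way home into its keeper, so that its red shutter uncovers the guide hole. Then take the black-handled electrode rod out of its holder and lower it upright through the guide hole into the beaker, without touching any part of the stand, until the red band on its stem is level with the top of the guide plate. Finish while still holding the rod there, steady and centred in the hole, with the bolt still home; do not disturb the burr case and the two small pots on the bench.

Things in the scene. Friction and masses are not known exactly. Their poses are not given: they have to be found in the camera images.
- stand: Plating stand, fixed: black base 110 x 132 mm on rubber feet, its top 24 mm above the bench, four 10 mm posts at x = +-46, y = +-56 mm, carrying a level aluminium guide plate 110 x 132 mm, 12 mm thick, top 114 mm above the bench. Origin: at bench level, straight below the guide hole; z up, x away from the robot at yaw 0, y left.
- beaker: steel beaker fixed on the stand's base below the hole: 58 mm wide, wall 3 mm, rim 82 mm and inner floor 26 mm above the bench; origin under its centre
- bore_mouth (a point): centre of the round guide hole (26 mm in diameter, in the middle of the guide plate) at the level of the plate's top, 114 mm above the bench. A brass bush carries the hole on to 22 mm below that level. Axes as the stand's. Keep the hand clear of the 0.3 m tall white cabinet behind and to the right of the stand: it begins at y = 0.03 (x = 0.60) to y = 0.13 (x = 0.70 and more).
- bolt (a joint): position of the sliding bolt in m: 0 = fully withdrawn, its red shutter covers the guide hole; 0.040 = fully home in the keeper, at its end stop, hole uncovered. It moves along the stand's -y (to the robot's right at yaw 0) as the value grows, needs about 1.5 N, and stays where it is left. It starts at 0 to 0.008.
- bolt_knob (a point): on the axis of the bolt's upright round brass knob (12 mm in diameter), 10 mm below its top, 36 mm above the guide plate and 150 mm above the bench. The knob is free from 17 to 46 mm above the plate and moves with the bolt; at joint value 0 it is at stand x = -36, y = 0 mm.
- keeper (a point): middle of the dark steel keeper strap that the bolt's nose enters, on the bolt's line (parallel to the stand's y), at stand x = -36, y = -56 mm, fixed on the plate. It and the two like straps that guide the bolt, at y = +45 and +18 mm, rise 18 mm above the plate and are 21 mm wide across the bolt.
- shutter_mid (a point): middle of the red shutter's upper face: a 31 x 30 mm plate fixed to the bolt, lying within 5 mm of the guide plate, over the hole when the bolt is withdrawn
- holder: Rod holder, fixed: dark disc 60 mm wide on three feet, its top 22 mm above the bench, with an upright aluminium tube, outside 28 mm, inside 16 mm, top 125 mm above the bench; origin at bench level in its centre. The rod stands upright in it, its guard resting on the tube's rim, its tip 25 mm above the bench.
- rod_grip (a point): centre of the rod's round black handle (22 mm in diameter, 25 mm up and down from here), the place to grip; 154 mm above the bench at the start. z runs along the rod, upward. Below this point: underside of the guard disc (28 mm wide) 29 mm, middle of the red band 79 mm, tip 129 mm.
- rod_band (a point): middle of the 10 mm high red band round the rod's stem, on the rod's axis, 50 mm above the tip and 79 mm below the handle's centre
- rod_tip (a point): lower end of the rod, on its axis
- rod: the electrode rod: black handle, 10 mm brass stem, red band; 155 mm long, about 70 g, alike all round; origin at its tip, z towards the handle
- burr_case_mid (a point): middle of the red round burr case, 36 mm wide, 16 mm high, loose on the bench: to be left alone
- polish_pot_mid (a point): middle of the red-and-white polish pot, 40 mm wide, 34 mm high, loose on the bench: to be left alone
- yellow_pot_mid (a point): middle of the yellow pot, 30 mm wide, 36 mm high, loose on the bench: to be left alone

How it is judged (in metres and radians):
On the way, in this order (a step that is already met when the one before it is completed fails the run):
1. the bolt is home in its keeper (within 3 mm of its end stop) (value of joint bolt above 0.037 m), for 0.2 s.
2. the rod hangs from the gripper in the guide hole, centred, its red band level with the plate's top (horizontal distance between each of rod_band, rod_tip and bore_mouth below 0.005 m and z of rod_band in the frame of bore_mouth between -0.008 and 0.008 m and contact force between the fingers and rod above 0.5 N), for 0.2 s.
At the end, for the whole second after the job is handed in: The rod is held by the fingers and by nothing else, at rest and upright (within 0.1 rad), its band and its tip both within 5 mm of the hole's axis, the middle of the red band within 8 mm of the level of the plate's top, and the bolt within 3 mm of its end stop (all of step 2 and angle between rod's own z axis and vertical below 0.1 rad and value of joint bolt above 0.037 m and contact force between rod and stand below 0.3 N and linear speed of rod below 0.02 m/s); the arm keeps its last pose, push and grip.
It fails at once if the rod touches the stand, bush, bolt, shutter or beaker (more than 0.5 N) (contact force between rod and stand above 0.5 N).
It fails at once if the red round burr case is moved more than 20 mm (distance of burr_case_mid from where it was at the start of the episode above 0.02 m).
It fails at once if the red-and-white polish pot is moved more than 20 mm (distance of polish_pot_mid from where it was at the start of the episode above 0.02 m).
It fails at once if the yellow pot is moved more than 20 mm (distance of yellow_pot_mid from where it was at the start of the episode above 0.02 m).
It also fails if it takes over 51 s, if anything falls off the work surface, if the arm or the gripper's body presses on something with over 40 N, if the wrist force passes 120 N, or if a joint passes its speed limit or range.

## Working session

There is one attempt and no reset: what is moved stays moved. The work goes in short steps, Python scripts to look and compute and a tool call to move; the robot and the scene stay as the last step left them, time stands still between calls to the robot, and variables do not carry over. Pictures are saved under pics/ and viewed, at most 10 in all, crops included, and the job is handed in when it is done.

Besides the shell and the picture viewer there is one more tool, called after "Emit:" as name(argument=value, ...), one argument or row to a line, values as JSON. jog_arm: Moves the arm, as the interface text tells. Its arguments: {"type":"object","properties":{"travel":{"type":"array"},"dr":{"type":"array"},"claw":{"type":"array"},"newtons":{"type":"number"}},"required":["travel","dr","claw"]}

```bash
mkdir -p pics; cat > h.py <<'E'
import numpy as np, cv2
from scipy.spatial.transform import Rotation as R
from plant import r
def rot(a):
    a=np.array(a,float)
    return a if a.shape==(3,3) else (R.from_quat(a).as_matrix() if a.size==4 else R.from_euler('xyz',a,degrees=True).as_matrix())
def campose(c,st):
    if 'hand_eye' in c:
        T=np.eye(4);T[:3,:3]=rot(st['eef_rot']);T[:3,3]=st['tcp_pos']
        return T@np.array(c['hand_eye'])
    T=np.eye(4);T[:3,:3]=rot(c['attitude']);T[:3,3]=c['position'];return T
def ray(c,T,u,v):
    d=np.array([(u-c['cx'])/c['fx'],-(v-c['cy'])/c['fy'],-1.]);return T[:3,3],T[:3,:3]@d
def atz(c,T,u,v,z):
    o,d=ray(c,T,u,v);return o+d*(z-o[2])/d[2]
def atdepth(c,T,u,v):
    o,d=ray(c,T,u,v);return o+d*c['range_z'][int(round(v)),int(round(u))]
def save(c,n): cv2.imwrite('pics/'+n,cv2.cvtColor(c['pixels'],cv2.COLOR_RGB2BGR))
E
python3 - <<'E'
from h import *
st=r.get_state();print({k:np.round(v,3).tolist() for k,v in st.items()})
names={'bore_mouth':.114,'bolt_knob':.15,'keeper':.132,'shutter_mid':.119,'rod_grip':.154,'holder':0,'stand':0,'burr_case_mid':.008,'polish_pot_mid':.017,'yellow_pot_mid':.018}
for cam in('scene','top'):
    c=r.capture(cam);save(c,cam+'1.png');T=campose(c,st);print(cam,{k:np.round(v,3).tolist() for k,v in c.items() if k not in('pixels','range_z')})
    for n,z in names.items():
        for d in r.tip_of(n,cam)[:2]:
            u,v=d['at'];print(n,round(d['conf'],2),np.round([u,v]),np.round(atz(c,T,u,v,z),3),np.round(atdepth(c,T,u,v),3))
E
```

```text
{'time_s': 0.0, 'joints': [80.392, 20.59, 0.635, -0.019, -70.133, -16.507], 'qd': [-0.047, 0.036, 0.057, -0.019, 0.061, -0.001], 'joint_torque': [0.001, -58.272, 29.305, 6.997, 0.007, -0.0], 'tcp_pos': [0.297, 0.606, 0.226], 'eef_rot': [179.91, -0.008, -26.122], 'contact_force': [-0.075, -0.189, -0.526], 'moment': [0.0, -0.049, 0.03], 'gripper_force': 0.0, 'gripper_width': 0.088}
scene {'fx': 569.89, 'fy': 569.89, 'cx': 313.888, 'cy': 239.808, 'position': [0.054, -0.238, 0.775], 'attitude': [44.391, -0.621, -45.599]}
bore_mouth 0.81 [332. 205.] [0.604 0.246 0.114] [0.599 0.242 0.12 ]
bolt_knob 0.57 [328. 204.] [0.569 0.226 0.15 ] [0.566 0.223 0.154]
keeper 0.64 [354. 228.] [0.573 0.17  0.132] [0.572 0.17  0.132]
shutter_mid 0.69 [336. 202.] [0.611 0.243 0.119] [0.609 0.242 0.12 ]
holder 0.88 [242. 260.] [ 0.472  0.343 -0.   ] [0.459 0.326 0.023]
stand 0.57 [330. 255.] [0.595 0.238 0.   ] [0.576 0.221 0.028]
burr_case_mid 0.77 [207. 282.] [0.391 0.342 0.008] [0.38  0.324 0.032]
burr_case_mid 0.19 [281. 214.] [0.602 0.377 0.008] [0.587 0.36  0.029]
polish_pot_mid 0.78 [402. 312.] [0.57
[... 421 characters left out ...]
15 ] [0.561 0.23  0.159]
bolt_knob 0.5 [230. 265.] [0.466 0.345 0.15 ] [0.464 0.34  0.179]
keeper 0.64 [342. 194.] [0.576 0.176 0.132] [0.576 0.176 0.131]
shutter_mid 0.83 [302. 177.] [0.605 0.238 0.119] [0.605 0.238 0.118]
shutter_mid 0.75 [409. 207.] [0.555 0.07  0.119] [0.569 0.056 0.033]
rod_grip 0.72 [227. 266.] [0.464 0.35  0.154] [0.462 0.345 0.178]
holder 0.76 [245. 269.] [0.465 0.345 0.   ] [0.46  0.329 0.107]
stand 0.78 [302. 190.] [0.606 0.242 0.   ] [0.584 0.238 0.118]
burr_case_mid 0.66 [246. 313.] [0.388 0.341 0.008] [0.389 0.34  0.017]
polish_pot_mid 0.81 [406. 206.] [0.574 0.058 0.017] [0.572 0.061 0.031]
yellow_pot_mid 0.66 [233. 195.] [0.596 0.363 0.018] [0.593 0.361 0.035]
```

View pics/scene1.png

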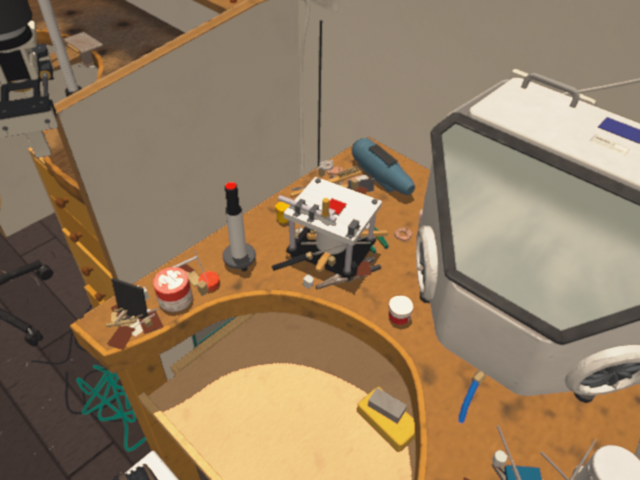

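View pics/top1.png

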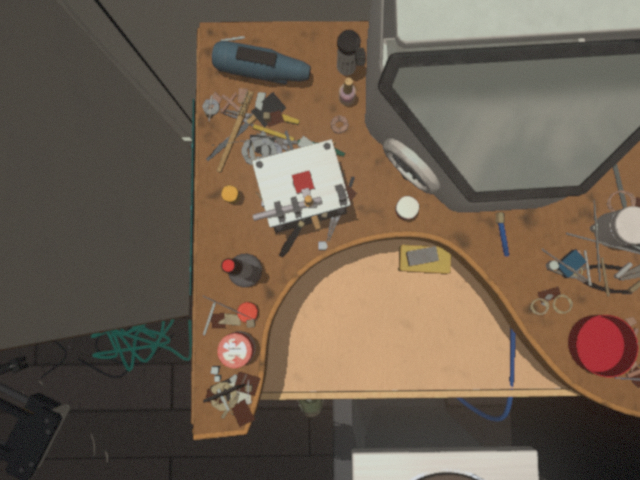

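The scene view shows the rod at (233,195) with the stand's knob at (327,207). The top view shows the plate at (302,184), yawed about 13°, the rod at (228,266) and the red shutter at (303,181). A grey panel lies left of the bench, so I'll check its position before moving.

```bash
python3 - <<'E'
from h import *
st=r.get_state()
c=r.capture('scene');T=campose(c,st)
for p in [(62,107),(100,88),(180,50),(268,3),(70,150),(92,250),(105,300),(200,120),(290,60),(250,180),(15,90),(45,160),(150,120)]: print(p,np.round(atdepth(c,T,*p),3))
c=r.capture('top');T=campose(c,st)
print('top')
for p in [(100,100),(60,330),(185,200),(188,310),(160,160),(30,440),(192,420),(5,345)]: print(p,np.round(atdepth(c,T,*p),3))
# plate fit
v,u=np.mgrid[130:240,240:365]
d=np.stack([(u-c['cx'])/c['fx'],-(v-c['cy'])/c['fy'],-np.ones(u.shape)],-1)
P=T[:3,3]+(d*c['range_z'][130:240,240:365,None])@T[:3,:3].T
m=(P[...,2]>.105)&(P[...,2]<.15)
m=cv2.morphologyEx(m.astype(np.uint8),cv2.MORPH_OPEN,np.ones((5,5)))>0
print(m.sum(),np.median(P[m][:,2]),cv2.minAreaRect((P[m][:,:2]*1000).astype(np.float32)))
c=r.capture('wrist');print(np.round(c['hand_eye'],3),c['fx'],c['cx'],c['cy'])
E
```

```text
(62, 107) [0.363 0.667 0.226]
(100, 88) [0.436 0.66  0.236]
(180, 50) [0.612 0.661 0.244]
(268, 3) [0.846 0.665 0.264]
(70, 150) [0.35  0.664 0.143]
(92, 250) [ 0.358  0.786 -0.219]
(105, 300) [ 0.359  0.843 -0.462]
(200, 120) [0.634 0.663 0.074]
(290, 60) [0.902 0.661 0.115]
(250, 180) [ 0.757  0.666 -0.167]
(15, 90) [0.283 0.598 0.322]
(45, 160) [0.353 0.845 0.02 ]
(150, 120) [0.52  0.666 0.126]
top
(100, 100) [ 0.821  0.662 -0.117]
(60, 330) [0.363 0.662 0.011]
(185, 200) [ 0.731  0.662 -0.807]
(188, 310) [ 0.366  0.661 -0.87 ]
(160, 160) [ 0.797  0.662 -0.528]
(30, 440) [0.265 0.534 0.334]
(192, 420) [ 0.207  0.435 -0.001]
(5, 345) [0.354 0.661 0.173]
5684 0.11324420319963718 ((594.72607421875, 249.78590393066406), (111.317138671875, 151.3218994140625), 14.899384498596191)
[[ 0.001  0.967  0.254  0.068]
 [ 1.    -0.    -0.    -0.001]
 [-0.     0.254 -0.967 -0.158]
 [ 0.     0.     0.     1.   ]] 358.54152500444644 317.89722600509793 234.5662157308784
```

The panel is at y≈0.66, so the path is clear. I'm raising the arm first, then moving over the stand.

Emit:
jog_arm(
  travel=[
    [0, 0, -0.12],
    [0.1, 0.05, -0.2],
    [0.813, 0.372, -0.2],
    [0.813, 0.372, -0.2],
    [0.813, 0.372, -0.2],
    [0.813, 0.372, -0.2],
    [0.813, 0.372, -0.2],
    [0.813, 0.372, -0.2],
    [0.813, 0.372, -0.2],
    [0.813, 0.372, -0.2],
  ],
  dr=[
    [0, 0, 0],
    [0, 0, 0],
    [0, 0, -0.114],
    [0, 0, -0.114],
    [0, 0, -0.114],
    [0, 0, -0.114],
    [0, 0, -0.114],
    [0, 0, -0.114],
    [0, 0, -0.114],
    [0, 0, -0.114],
  ],
  claw=[0.5, 0.5, 0.5, 0.5, 0.5, 0.5, 0.5, 0.5, 0.5, 0.5],
)

```text
time_s: 2.5
tcp_pos: [0.5812, 0.2584, 0.3263]
eef_rot: [180.0, 0.0, 14.8]
contact_force: [0.3, 0.3, 0.4]
gripper_width: 0.0439
gripper_force: 0.0
```

```bash
cat > look.py <<'E'
import sys
from h import *
def look(png,names,cam='wrist'):
    st=r.get_state();c=r.capture(cam);T=campose(c,st)
    if png: save(c,png)
    print('t',st['time_s'],np.round(st['tcp_pos'],4),np.round(st['eef_rot'],2),'F',np.round(st['contact_force'],1),'w',round(st['gripper_width'],4))
    for n,z in names.items():
        for d in r.tip_of(n,cam)[:2]:
            u,v=d['at'];print(n,round(d['conf'],2),np.round([u,v]),np.round(atz(c,T,u,v,z),4),np.round(atdepth(c,T,u,v),4))
    return c,T,st
def plate(c,T):
    v,u=np.mgrid[0:480,0:640]
    d=np.stack([(u-c['cx'])/c['fx'],-(v-c['cy'])/c['fy'],-np.ones(u.shape)],-1)
    P=T[:3,3]+(d*c['range_z'][...,None])@T[:3,:3].T
    px=c['pixels'].astype(int)
    m=(abs(P[...,2]-.114)<.006)&(c['range_z']>0)&(np.hypot(P[...,0]-.6,P[...,1]-.24)<.11)
    m=cv2.morphologyEx(m.astype(np.uint8),cv2.MORPH_OPEN,np.ones((7,7)))>0
    print('plate',m.sum(),np.median(P[m][:,2]),cv2.minAreaRect((P[m][:,:2]*1000).astype(np.float32)))
    return P,m
E
python3 - <<'E'
from look import *
c,T,st=look('w1.png',{'bore_mouth':.114,'bolt_knob':.15,'keeper':.132,'shutter_mid':.119,'rod_grip':.154,'holder':0})
plate(c,T)
E
```

```text
t 2.5 [0.5812 0.2584 0.3263] [1.7998e+02 2.0000e-02 1.4760e+01] F [0.3 0.3 0.4] w 0.0439
bore_mouth 0.55 [341. 196.] [0.5997 0.2391 0.114 ] [0.6001 0.2394 0.1172]
bolt_knob 0.95 [343. 238.] [0.565  0.2296 0.15  ] [0.5677 0.2311 0.1608]
keeper 0.67 [391. 233.] [0.5782 0.1806 0.132 ] [0.5784 0.1808 0.1329]
shutter_mid 0.6 [344. 198.] [0.599  0.2361 0.119 ] [0.5989 0.236  0.118 ]
holder 0.7 [240. 257.] [0.4634 0.3423 0.    ] [0.4758 0.3378 0.0327]
plate 10728 0.11439726612393003 ((598.924560546875, 241.4391632080078), (109.85723114013672, 132.23995971679688), 14.914191246032715)
```

View pics/w1.png

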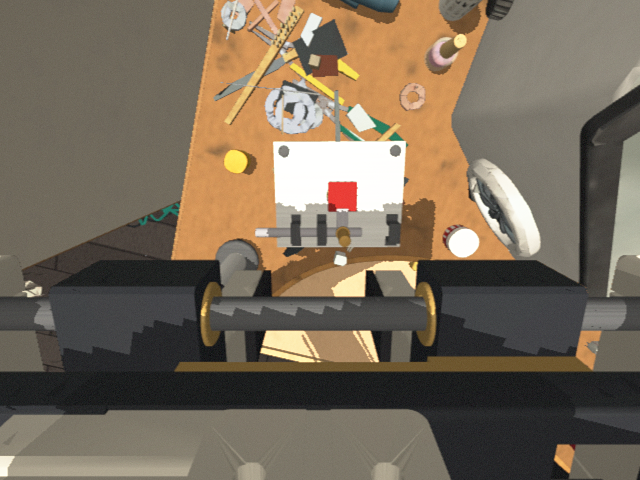

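The wrist view shows the red shutter at (342,196), the knob at (343,238) and the plate's edges clearly. The plate fit gives its centre at (0.599,0.241), yaw 14.9°, and its size matches the given one. The next move goes down over the knob and closes on it gently.

Emit:
jog_arm(
  travel=[
    [-0.046, 0.048, 0.1],
    [-0.046, 0.048, 0.2],
    [-0.046, 0.048, 0.3],
    [-0.046, 0.048, 0.376],
    [-0.046, 0.048, 0.376],
    [-0.046, 0.048, 0.376],
    [-0.046, 0.048, 0.376],
    [-0.046, 0.048, 0.376],
    [-0.046, 0.048, 0.376],
    [-0.046, 0.048, 0.376],
  ],
  dr=[
    [0, 0, 0],
    [0, 0, 0],
    [0, 0, 0],
    [0, 0, 0],
    [0, 0, 0],
    [0, 0, 0],
    [0, 0, 0],
    [0, 0, 0],
    [0, 0, 0],
    [0, 0, 0],
  ],
  claw=[0.5, 0.5, 0.5, 0.5, 0.5, 0.5, 0, 0, 0, 0],
  newtons=6,
)

```text
time_s: 4.1
tcp_pos: [0.5644, 0.2308, 0.139]
eef_rot: [180.0, -0.0, 14.9]
contact_force: [-0.8, -0.8, 2.0]
gripper_width: 0.0118
gripper_force: 6.0
```

Emit:
jog_arm(
  travel=[
    [0, 0.02, 0],
    [0, 0.04, 0],
    [0, 0.06, 0],
    [0, 0.07, 0],
    [0, 0.075, 0],
    [0, 0.08, 0],
    [0, 0.08, 0],
    [0, 0.08, 0],
    [0, 0.08, 0],
    [0, 0.08, 0],
  ],
  dr=[
    [0, 0, 0],
    [0, 0, 0],
    [0, 0, 0],
    [0, 0, 0],
    [0, 0, 0],
    [0, 0, 0],
    [0, 0, 0],
    [0, 0, 0],
    [0, 0, 0],
    [0, 0, 0],
  ],
  claw=[0, 0, 0, 0, 0, 0, 0, 0, 0, 0],
)

```text
time_s: 5.35
tcp_pos: [0.5747, 0.1928, 0.1389]
eef_rot: [-179.9, -0.1, 14.9]
contact_force: [-3.9, 5.3, 4.8]
gripper_width: 0.0116
gripper_force: 6.0
```

Emit:
jog_arm(
  travel=[
    [0, 0.08, 0],
    [0, 0.08, 0],
    [0, 0.08, 0],
    [0, 0.08, -0.1],
    [0, 0.08, -0.22],
    [0, 0.0, -0.322],
    [-0.136, -0.3, -0.322],
    [-0.136, -0.351, -0.322],
    [-0.136, -0.351, -0.322],
    [-0.136, -0.351, -0.322],
  ],
  dr=[
    [0, 0, 0],
    [0, 0, 0],
    [0, 0, 0],
    [0, 0, 0],
    [0, 0, 0],
    [0, 0, 0],
    [0, 0, 0],
    [0, 0, 0],
    [0, 0, 0],
    [0, 0, 0],
  ],
  claw=[0.5, 0.5, 0.5, 0.5, 0.5, 0.6, 0.6, 0.6, 0.6, 0.6],
)

```text
time_s: 6.6
tcp_pos: [0.4618, 0.3467, 0.2991]
eef_rot: [-180.0, 0.0, 15.2]
contact_force: [0.3, 0.4, 0.5]
gripper_width: 0.0528
gripper_force: 0.0
```

```bash
python3 - <<'E'
from look import *
c,T,st=look('w2.png',{'rod_grip':.154,'holder':0,'bolt_knob':.15,'shutter_mid':.119,'bore_mouth':.114})
print([ (round(d['conf'],2),d['extent']) for d in r.boxes_of('rod','wrist')[:2]])
E
```

```text
t 6.6 [0.4618 0.3467 0.2991] [-1.800e+02  3.000e-02  1.515e+01] F [0.3 0.4 0.5] w 0.0528
rod_grip 0.63 [323. 219.] [0.4649 0.3434 0.154 ] [0.4705 0.3453 0.181 ]
holder 0.56 [321. 195.] [0.4639 0.3431 0.    ] [0.4779 0.3479 0.1002]
bolt_knob 0.95 [534. 140.] [0.5752 0.1916 0.15  ] [0.5736 0.1973 0.1601]
bolt_knob 0.62 [329.  77.] [0.5769 0.3688 0.15  ] [0.5949 0.3702 0.0377]
shutter_mid 0.73 [518.  97.] [0.61   0.2036 0.119 ] [0.61   0.2035 0.1188]
bore_mouth 0.76 [471. 100.] [0.5981 0.2405 0.114 ] [0.611  0.2176 0.0507]
[(0.58, [307.3, 201.8, 336.7, 241.1]), (0.3, [294.8, 171.2, 347.3, 215.0])]
```

View pics/w2.png

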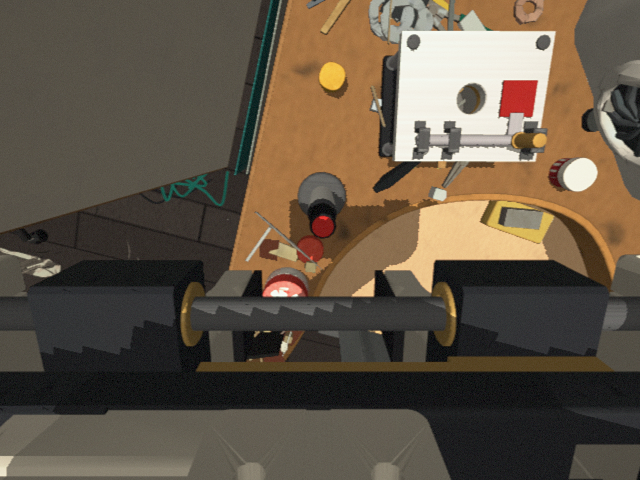

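The bolt is home and the hole is open at (471,99). The rod's red top is at (322,226), directly below the gripper, so I'm going down to grip the handle.

Emit:
jog_arm(
  travel=[
    [0.003, 0.008, 0.1],
    [0.003, 0.008, 0.2],
    [0.003, 0.008, 0.27],
    [0.003, 0.008, 0.324],
    [0.003, 0.008, 0.324],
    [0.003, 0.008, 0.324],
    [0.003, 0.008, 0.324],
    [0.003, 0.008, 0.324],
    [0.003, 0.008, 0.324],
    [0.003, 0.008, 0.324],
  ],
  dr=[
    [0, 0, 0],
    [0, 0, 0],
    [0, 0, 0],
    [0, 0, 0],
    [0, 0, 0],
    [0, 0, 0],
    [0, 0, 0],
    [0, 0, 0],
    [0, 0, 0],
    [0, 0, 0],
  ],
  claw=[0.6, 0.6, 0.6, 0.6, 0.6, 0.6, 0, 0, 0, 0],
  newtons=25,
)

```text
time_s: 8.2
tcp_pos: [0.4662, 0.3413, 0.138]
eef_rot: [-180.0, -0.0, 14.9]
contact_force: [-1.2, 0.6, 1.8]
gripper_width: 0.0216
gripper_force: 25.0
```

Emit:
jog_arm(
  travel=[
    [0, 0, -0.06],
    [0, 0, -0.14],
    [0, 0, -0.24],
    [0, 0, -0.34],
    [0, 0, -0.38],
    [0.08, 0.1, -0.38],
    [0.15, 0.19, -0.38],
    [0.19, 0.24, -0.38],
    [0.205, 0.261, -0.38],
    [0.205, 0.261, -0.38],
  ],
  dr=[
    [0, 0, 0],
    [0, 0, 0],
    [0, 0, 0],
    [0, 0, 0],
    [0, 0, 0],
    [0, 0, 0],
    [0, 0, 0],
    [0, 0, 0],
    [0, 0, 0],
    [0, 0, 0],
  ],
  claw=[0, 0, 0, 0, 0, 0, 0, 0, 0, 0],
)

```text
time_s: 9.45
tcp_pos: [0.5988, 0.2409, 0.327]
eef_rot: [180.0, 0.1, 14.9]
contact_force: [-0.5, 0.0, -0.8]
gripper_width: 0.0211
gripper_force: 25.0
```

```bash
python3 - <<'E'
from look import *
for cam in('wrist','scene','top'):
    print(cam)
    c,T,st=look(cam[0]+'3.png',{'rod_tip':.215,'rod_band':.265,'rod_grip':.344,'bore_mouth':.114,'bolt_knob':.15},cam)
w=cv2.imread('pics/w3.png')[120:420,170:470];s=cv2.imread('pics/s3.png')[100:280,230:410]
cv2.imwrite('pics/c3.png',np.hstack([cv2.resize(w,(400,400)),cv2.resize(s,(400,400))]))
E
```

```text
wrist
t 9.45 [0.5988 0.2409 0.327 ] [1.7999e+02 5.0000e-02 1.4860e+01] F [-0.5  0.  -0.8] w 0.0211
rod_tip 0.7 [318. 232.] [0.5978 0.2412 0.215 ] [0.6027 0.2425 0.2347]
rod_band 0.78 [317. 249.] [0.5993 0.2419 0.265 ] [0.603  0.2428 0.2774]
rod_grip 0.78 [318. 305.] [0.5985 0.2412 0.344 ] [0.6291 0.2494 0.4091]
rod_grip 0.24 [318. 231.] [0.6303 0.2498 0.344 ] [0.6029 0.2425 0.2322]
bore_mouth 0.57 [318. 206.] [0.6005 0.2412 0.114 ] [0.5872 0.2375 0.037 ]
bore_mouth 0.52 [222. 168.] [0.6131 0.346  0.114 ] [0.6022 0.3643 0.0358]
bolt_knob 0.69 [360. 250.] [0.5754 0.1921 0.15  ] [0.5779 0.194  0.1594]
bolt_knob 0.58 [316. 232.] [0.5816 0.2384 0.15  ] [0.6023 0.2435 0.2336]
scene
t 9.75 [0.5981 0.2421 0.328 ] [-1.7998e+02 -3.0000e-02  1.5000e+01] F [-0.7  0.2 -0.8] w 0.0216
rod_tip 0.55 [331. 162.] [0.5932 0.2438 0.215 ] [0.7699 0.4016 0.0316]
rod_band 0.82 [336. 135.] [0.5986 0.2401 0.265 ] [0.5964 0.2382 0.267 ]
rod_grip 0.94 [334.  85.] [0.6023 0.2508 0.344 ] [0.5878 0.2379 0.3554]
bore_mouth 0.76 [331. 204.] [0.604  0.2488 0.114 ] [0.605  0.2496 0.1128]
bolt_knob 0.88 [344. 212.] [0.5753 0.1942 0.15  ] [0.5713 0.1909 0.1548]
top
t 10.05 [0.5986 0.2414 0.3277] [-1.800e+02 -1.000e-02  1.494e+01] F [-0.1  0.5 -0.1] w 0.0215
rod_tip 0.6 [294. 167.] [0.5983 0.2464 0.215 ] [0.5927 0.2452 0.239 ]
rod_band 0.53 [301. 162.] [0.5941 0.2348 0.265 ] [0.632  0.2407 0.1108]
rod_grip 0.78 [290. 141.] [0.5991 0.2438 0.344 ] [0.5587 0.2355 0.485 ]
bore_mouth 0.89 [299. 181.] [0.5995 0.2433 0.114 ] [0.6174 0.2469 0.0277]
bolt_knob 0.63 [332. 191.] [0.5762 0.1921 0.15  ] [0.5748 0.1923 0.1576]
```

View pics/c3.png

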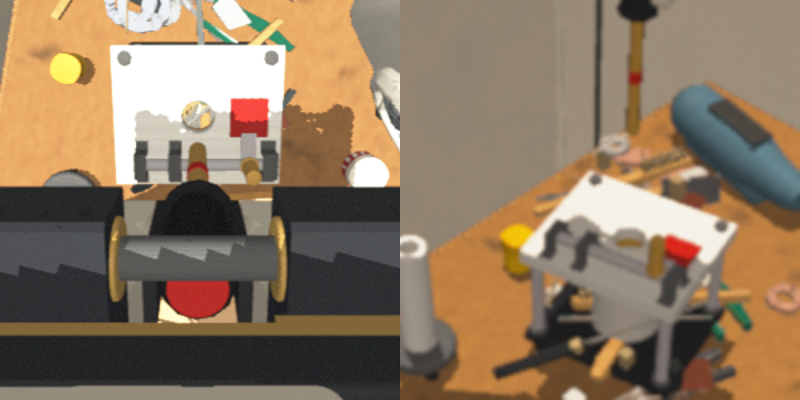

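The rod hangs upright, centred over the open hole. I'm lowering it to just above the plate for a closer check.

Emit:
jog_arm(
  travel=[
    [0, 0, 0.03],
    [0, 0, 0.07],
    [0, 0, 0.11],
    [0, 0, 0.14],
    [0, 0, 0.16],
    [0, 0, 0.17],
    [0, 0, 0.17],
    [0, 0, 0.17],
    [0, 0, 0.17],
    [0, 0, 0.17],
  ],
  dr=[
    [0, 0, 0],
    [0, 0, 0],
    [0, 0, 0],
    [0, 0, 0],
    [0, 0, 0],
    [0, 0, 0],
    [0, 0, 0],
    [0, 0, 0],
    [0, 0, 0],
    [0, 0, 0],
  ],
  claw=[0, 0, 0, 0, 0, 0, 0, 0, 0, 0],
)

```text
time_s: 11.6
tcp_pos: [0.5989, 0.2413, 0.2429]
eef_rot: [-180.0, -0.0, 14.9]
contact_force: [0.8, 0.5, -0.7]
gripper_width: 0.0215
gripper_force: 25.0
```

```bash
python3 - <<'E'
from look import *
for cam in('wrist','scene'):
    print(cam)
    c,T,st=look(cam[0]+'4.png',{'rod_tip':.130,'rod_band':.180,'rod_grip':.259,'bore_mouth':.114,'bolt_knob':.15},cam)
    plate(c,T)
w=cv2.imread('pics/w4.png')[120:320,220:420];s=cv2.imread('pics/s4.png')[130:250,270:390]
cv2.imwrite('pics/c4.png',np.hstack([cv2.resize(w,(400,400)),cv2.resize(s,(400,400))]))
E
```

```text
wrist
t 11.6 [0.5989 0.2413 0.2429] [-1.7999e+02 -3.0000e-02  1.4930e+01] F [ 0.8  0.5 -0.7] w 0.0215
rod_tip 0.97 [320. 231.] [0.5994 0.2404 0.13  ] [0.6033 0.2416 0.1463]
rod_band 0.94 [318. 251.] [0.5984 0.2413 0.18  ] [0.6035 0.2427 0.197 ]
rod_grip 0.62 [318. 305.] [0.5983 0.2413 0.259 ] [0.6292 0.2497 0.3253]
bore_mouth 0.71 [318. 232.] [0.5939 0.2401 0.114 ] [0.6032 0.2426 0.1516]
plate 14712 0.11444777907579098 ((609.0390625, 244.20367431640625), (89.02549743652344, 132.53805541992188), 14.997787475585938)
scene
t 11.9 [0.5987 0.2412 0.2426] [180.    -0.    14.92] F [-0.   1.  -0.9] w 0.0214
rod_tip 0.9 [332. 198.] [0.6024 0.2468 0.13  ] [0.593  0.2385 0.1411]
rod_band 0.62 [334. 177.] [0.5999 0.2425 0.18  ] [0.5944 0.2376 0.1861]
rod_grip 0.9 [335. 136.] [0.6007 0.2445 0.259 ] [0.5917 0.2365 0.2675]
rod_grip 0.71 [335. 198.] [0.4959 0.1461 0.259 ] [0.5993 0.2359 0.1383]
bore_mouth 0.8 [333. 204.] [0.6061 0.246  0.114 ] [0.6097 0.2491 0.1097]
bolt_knob 0.75 [344. 212.] [0.5749 0.1952 0.15  ] [0.5692 0.1905 0.1568]
plate 1712 0.11665890511903315 ((598.9164428710938, 241.09805297851562), (113.3747329711914, 134.2655487060547), 14.666319847106934)
```

View pics/c4.png

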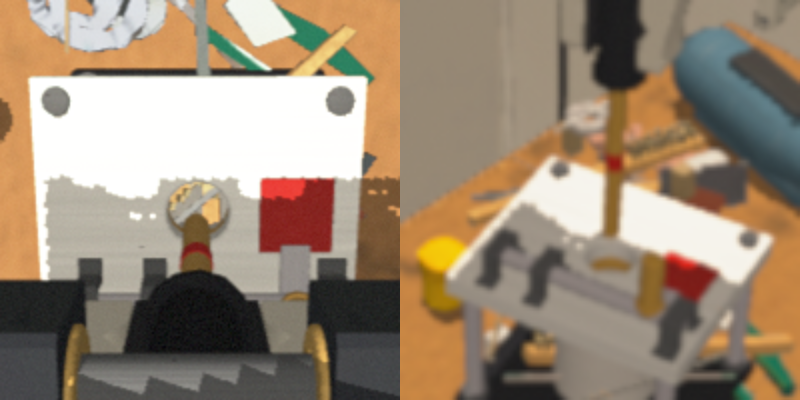

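The tip sits over the open hole at crop (198,212) and the plate edges still agree with the bore centre. I'm lowering the last 66 mm slowly.

Emit:
jog_arm(
  travel=[
    [0, 0, 0.015],
    [0, 0, 0.035],
    [0, 0, 0.055],
    [0, 0, 0.075],
    [0, 0, 0.095],
    [0, 0, 0.11],
    [0, 0, 0.12],
    [0, 0, 0.128],
    [0, 0, 0.131],
    [0, 0, 0.131],
  ],
  dr=[
    [0, 0, 0],
    [0, 0, 0],
    [0, 0, 0],
    [0, 0, 0],
    [0, 0, 0],
    [0, 0, 0],
    [0, 0, 0],
    [0, 0, 0],
    [0, 0, 0],
    [0, 0, 0],
  ],
  claw=[0, 0, 0, 0, 0, 0, 0, 0, 0, 0],
)

```text
time_s: 13.45
tcp_pos: [0.5988, 0.2413, 0.1772]
eef_rot: [-180.0, -0.0, 14.9]
contact_force: [-0.2, 0.2, -1.0]
gripper_width: 0.0217
gripper_force: 25.0
```

```bash
python3 - <<'E'
from look import *
for cam in('wrist','scene'):
    print(cam)
    c,T,st=look(cam[0]+'5.png',{'rod_band':.114,'rod_grip':.193,'bolt_knob':.15},cam)
w=cv2.imread('pics/w5.png')[120:320,220:420];s=cv2.imread('pics/s5.png')[140:240,285:385]
cv2.imwrite('pics/c5.png',np.hstack([cv2.resize(w,(400,400)),cv2.resize(s,(400,400))]))
# red band pixels in the scene and height of their rows on the bore axis
hs=cv2.cvtColor(c['pixels'],cv2.COLOR_RGB2HSV);p=c['pixels'].astype(int)
m=(p[...,0]>110)&(p[...,1]<60)&(p[...,2]<60);m[:,:318]=0;m[:,342:]=0;m[:150]=0;m[230:]=0
v,u=np.nonzero(m);print(len(v),u.min(),u.max(),v.min(),v.max())
Ti=np.linalg.inv(T)
for z in(.104,.109,.114,.119,.124,.158,.164):
    q=Ti@[.5989,.2413,z,1];print(z,np.round([c['cx']+c['fx']*q[0]/-q[2],c['cy']+c['fy']*q[1]/q[2]],1))
E
```

```text
wrist
t 13.45 [0.5988 0.2413 0.1772] [-1.800e+02 -1.000e-02  1.493e+01] F [-0.2  0.2 -1. ] w 0.0217
rod_band 0.64 [317. 251.] [0.5981 0.242  0.114 ] [0.6033 0.2434 0.1314]
rod_grip 0.94 [318. 306.] [0.5978 0.2412 0.193 ] [0.6291 0.2497 0.2597]
scene
t 13.65 [0.5989 0.2413 0.1773] [-1.7999e+02 -2.0000e-02  1.4930e+01] F [-0.3 -1.5 -0.4] w 0.0217
rod_band 0.8 [335. 202.] [0.6113 0.2473 0.114 ] [0.6007 0.2381 0.1266]
rod_grip 0.97 [332. 170.] [0.5988 0.2456 0.193 ] [0.5884 0.2363 0.2042]
bolt_knob 0.74 [346. 210.] [0.5815 0.1954 0.15  ] [0.5714 0.1872 0.1619]
36 330 336 155 210
0.104 [332.1 211.8]
0.109 [332.2 209.7]
0.114 [332.3 207.6]
0.119 [332.4 205.4]
0.124 [332.5 203.2]
0.158 [333.2 188. ]
0.164 [333.3 185.2]
```

View pics/c5.png

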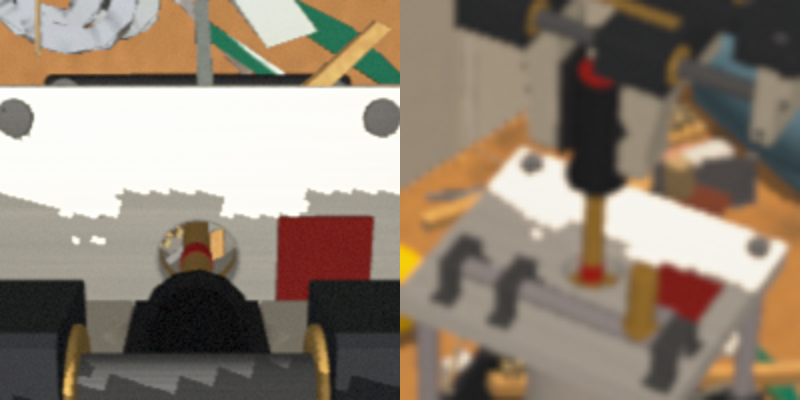

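The band straddles the plate's top (scene rows 205–211, with 207.6 predicted), the stem is in the middle of the hole, and the bolt is home. I'm handing the job in.

```bash
python3 -c "
from plant import r
print(r.close_job())"
```

```text
the job is handed in; nothing more can be done
None
```

I handed in the job at about 14 s of the 51 s limit, but it returned no verdict: by my last measurements the bolt is home, and the rod is held upright and centred in the guide hole with its red band level with the plate top.

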